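# Back off a strip-feed ratchet by one notch

### The arm

A 6-joint arm with a two-finger parallel gripper is mounted at the origin on the work surface. World frame = base frame: x ahead of the robot, y to its left, z up, the work surface at z = 0. Lengths are in m, angles in rad, forces in N, time in s.
With the tool pointing down it reaches from about 0.225 to 0.875 m from the base axis. Payload 3.4 kg.
Tool frame: the origin (TCP) lies midway between the tips of the shut fingers; the grasp point (between the pads) lies 19 mm behind it; x points along the fingers, z is the direction in which the jaws open and shut, and the axes are right-handed (so a half turn about x gives the same grasp; the last joint's range is limited). The gripper opens to 85 mm and grips with 20 to 120 N. Pads are 22 mm wide; open, the fingers measure 114 mm over their backs; the gripper's body (76 mm by 85 mm) begins 54 mm behind the grasp point. The pads swing forward as they close: fully open they stand 13 mm farther back than shut.
Start: joints at [-1.315, 0.276, 1.505, -0, 1.361, -0.121], TCP at [0.212, -0.535, 0.231] pointing down, gripper open.
Joint ranges: [-2.89, 2.89], [-0.75, 2.08], [0.22, 2.7], [-1.18, 4.32], [0.11, 2.71], [-2.7, 2.7]. Speed limits (rad/s): [2.57, 2.57, 3.14, 3.14, 3.14, 3.14].

### API

Orientations are given as a unit quaternion [w, x, y, z].
In Python, from rig import manip, eyes gives the robot as it stands. The module is installed in compiled form; this text tells all that it offers.
- The arm moves only by the shell command python3 -m crank 'ROWS' [FORCE]. ROWS is JSON, a list of rows, each a list of 7 numbers: the shift along the tool's x, y, z in cm, then the turn, a rotation vector about the tool's x, y, z in degrees, then the finger opening in cm, from 0 to 8.54. A call has 1 to 5 rows; each row is the pose to reach, as a shift and turn from the pose commanded when the call began, along the tool's axes at that moment; what a row does not reach only later rows make up. A row lasts 1/8 s, in which the tool goes at most 62.5 mm and 10.7 degrees, less where a joint would pass 70% of its speed; a pose out of reach is approached as far as the arm can. A call with a gripper value outside its range is refused whole. The fingers move at their own pace and stop on an object; FORCE is the grip in N (left out, the last holds). Time passes only in rows, so rows that repeat a pose let the fingers close. It gives the time, the measured TCP pose, the force and the opening at its end, in the units of the state.
- manip.get_state(): the state, without advancing time (a new reading comes with each control period).
- eyes.get_image(name): name is "side" or "top" or "wrist"; returns a dict with "color" (480x640x3 uint8, blue, green, red), "z_map" (480x640 float32, m along the optical axis (not along the pixel's ray), 0 where there is no reading), "vertical_fov" (degrees; the focal length in pixels is half the picture's height over the tangent of half this angle, whatever the lens; pixels are square), "cx", "cy" (the principal point, pixels), "eye" and "attitude" of the camera in the world. Camera axes: x right, y up, looking along -z (the intrinsics and any distortion apply to the point x, -y, -z); pixel columns grow to the right and rows downward; lengths in m; the calibration is good to about 2 mm. The wrist camera is an equidistant fisheye: a pixel r from the principal point sees the ray r / f radians off the axis. A picture is of the moment at which its call begins.
- manip.sign_off(): hands the job in, once; it reports no verdict.
The state is a dict: "clock": time; "qpos": joint angles; "qd": joint speeds; "effort": joint torques, N m; "position": TCP position; "ee_rot": TCP orientation; "contact_force": force on the tool from outside, world axes, zero at the start; "moment": the same for the moment, N m; "width": finger opening in m.
Only numpy, scipy, OpenCV 4.12 (cv2) and the standard library are available. Lean on these libraries where they do the work, as an engineer would, in place of code of your own. Each camera call takes 0.05 s, during which the arm holds its last target.

### The job

The strip feed has gone one notch too far. With a fingertip, lift the ratchet pawl off the wheel and tip it right over so that it rests on its back stop, push the wheel back by one notch (its top towards the pawl's pivot) by a handle arm, then tip the pawl back so that it drops fully into the next tooth gap. Nothing needs to be picked up: leave the loose tools and parts where they are.

Things in the scene. Friction and masses are not known exactly. Their poses are not given: they have to be found in the camera images.
- feed_unit: Strip-feed ratchet unit bolted to the bench: green base 160 x 360 x 15 mm with green posts, turned up to 17 degrees. Origin on the underside, in the plane of the ratchet wheel; x parallel to the axle (handle arms on the -x side, towards the robot), y along the base from the wheel to the pawl's pivot, z up. The base covers x -30 to 130, y -180 to 180 mm.
- wheel_axle (a point): Centre of the ratchet wheel on its axle, fixed at (0, -70, 115) mm in the feed_unit frame. Steel wheel 14 mm thick (x -7 to 7), 160 mm over its 10 saw teeth, root radius 68 mm. One notch is 36 degrees (0.628 rad).
- wheel (a joint): Angle of the wheel, rad; 0: pawl in mid gap (start within 0.04). Grows when turned backward: its top moves to the unit's +y, towards the pawl's pivot. +0.628 is one notch back; within 0.08 of that the pawl seats fully. A brake holds it where it is left; turning takes about 2 N at an arm's end. With the pawl seated it cannot be turned backward.
- spoke_ball (a point): Centre of the ball (20 mm) on the uppermost of four handle arms: radial 10 mm bars, 90 degrees apart, in the plane x = -55 mm in front of the wheel, ball centres 95 mm from the axle; hub of radius 20 mm. It turns with the wheel. At the start this arm leans about 18 degrees from upright to the unit's -y; one notch back, about 18 degrees to +y.
- pawl_pivot (a point): Hinge of the pawl beside the wheel, axis parallel to x, fixed at (0, 50, 135) mm in the feed_unit frame. The pawl is a dark steel bar, 12 x 12 x 91 mm; seated, it slopes from here up over the wheel at 40 degrees and ends in a nose that points down into the teeth and a broad thumb tab that stands straight up.
- pawl (a joint): Angle of the pawl, rad. 0: fully down in the tooth gap. Grows as it swings up off the wheel and over to the unit's +y; clear of the teeth above 0.25. Past its balance point at about 0.7 it falls by its own weight onto its back stop at 1.0 and stays; tipped back below 0.7 it falls onto the wheel again. It weighs about 0.2 kg and swings freely.
- pawl_tab (a point): Point on the thumb tab, 15 mm below its end. Tab 30 mm wide (x), 9 thick, 80 long. Pawl seated: tab upright, z 185 to 265 mm, this point at (0, -15, 250) mm in the feed_unit frame. Pawl on its back stop: the tab leans to +y, 33 degrees above level, its end at about y 125, z 258 mm. On the way over its highest point is 283 mm above the bench.
- punch: Loose steel punch 32 mm across the foot, 55 mm tall, standing on the base plate behind the pawl; a bystander, origin at the centre of its underside.
- guide_bush: Loose brass bush 36 mm across, 30 mm tall, standing on the base plate; a bystander, origin at the centre of its underside.
- cap_bolt: Loose cap screw 22 mm across the head, 55 mm tall, standing on its head in front of the base plate; a bystander, origin at the centre of its underside.
- die_block: Loose stepped steel block 100 x 70 x 70 mm; a bystander, origin at the centre of its underside.
- hammer: Loose hammer lying on the bench; a bystander.
- wrench: Loose spanner lying on the bench; a bystander.
- tin: Loose open yellow tin, 90 mm across, 80 mm tall; a bystander, origin at the centre of its underside.
- red_tray: Loose red tray 120 x 220 x 50 mm; a bystander, origin at the centre of its underside.

How it is judged:
By the outcome, as a careful person would: the job done as asked, in the order asked, and still so for the second after the job is handed in, with the robot touching nothing.
It also fails if it takes over 64 s, if anything falls off the work surface, if the arm or the gripper's body presses on something with over 40 N, if the wrist force passes 120 N, or if a joint passes its speed limit or range.

## Working session

There is one attempt and no reset: what is moved stays moved. The work goes in short steps, Python scripts to look and compute and a shell command to move; the robot and the scene stay as the last step left them, time stands still between calls to the robot, and variables do not carry over. Pictures are saved under pics/ and viewed, and the job is handed in when it is done.

```bash
mkdir -p pics; ls; cat > h.py <<'E'
from rig import manip, eyes
import numpy as np, cv2
from scipy.spatial.transform import Rotation as R
def rot(q): return R.from_quat([q[1],q[2],q[3],q[0]]).as_matrix()
def att(a):
    a=np.array(a)
    return a if a.shape==(3,3) else rot(a)
def cloud(im):
    H,W=im['z_map'].shape; f=H/2/np.tan(np.radians(im['vertical_fov'])/2)
    u,v=np.meshgrid(np.arange(W),np.arange(H)); z=im['z_map']
    p=np.stack([(u-im['cx'])/f*z,-(v-im['cy'])/f*z,-z],-1)
    return p@att(im['attitude']).T+np.array(im['eye'])
def proj(im,P):
    H,W=im['z_map'].shape; f=H/2/np.tan(np.radians(im['vertical_fov'])/2)
    p=(np.atleast_2d(P)-np.array(im['eye']))@att(im['attitude'])
    return np.stack([im['cx']+f*p[:,0]/-p[:,2], im['cy']-f*p[:,1]/-p[:,2]],-1)
E
python3 - <<'E'
from h import *
print(manip.get_state())
for n in ("side","top","wrist"):
    im=eyes.get_image(n); cv2.imwrite(f"pics/{n}0.png",im['color']); np.savez(f"{n}0.npz",**im)
    print(n,im['vertical_fov'],im['cx'],im['cy'],im['eye'],im['attitude'],[k for k in im])
E
```

```text
pics
{'clock': 0.0, 'qpos': array([-1.31499394e+00,  2.76601685e-01,  1.50615118e+00, -1.21733626e-05,
        1.36068932e+00, -1.21046871e-01]), 'qd': array([-0.00072715, -0.00028453,  0.00094325,  0.00172076, -0.00100739,
        0.00104539]), 'effort': array([ 2.57495798e-03, -4.16764069e+01, -2.45806807e+01,  5.08786979e-05,
        1.12110190e-02, -4.29723057e-07]), 'position': array([ 0.21142555, -0.53414465,  0.2304287 ]), 'ee_rot': array([ 0.58431111,  0.39792057,  0.58530158, -0.3970665 ]), 'contact_force': array([ 0.31168126, -0.76985351,  0.87781786]), 'moment': array([-0.04845805,  0.0494406 ,  0.05632242]), 'width': 0.085446283825327}
side 54.60342966427655 313.8656931494706 245.8168737727714 [-0.24617344  0.68745764  0.79273458] [-0.34072364 -0.18055915  0.45429945  0.80306774] ['color', 'z_map', 'vertical_fov', 'cx', 'cy', 'eye', 'attitude']
top 46.2101123375095 331.25718572759126 245.3619220860426 [ 0.38030326 -0.03894195  1.45086771] [-0.69666567 -0.02343741  0.01367152  0.71688265] ['color', 'z_map', 'vertical_fov', 'cx', 'cy', 'eye', 'attitude']
wrist 65.70646984690485 315.47092184341375 241.8980846507692 [ 0.28384329 -0.50616573  0.37294262] [ 0.81759962 -0.12567925  0.08712603 -0.55510778] ['color', 'z_map', 'vertical_fov', 'cx', 'cy', 'eye', 'attitude']
```

View pics/side0.png

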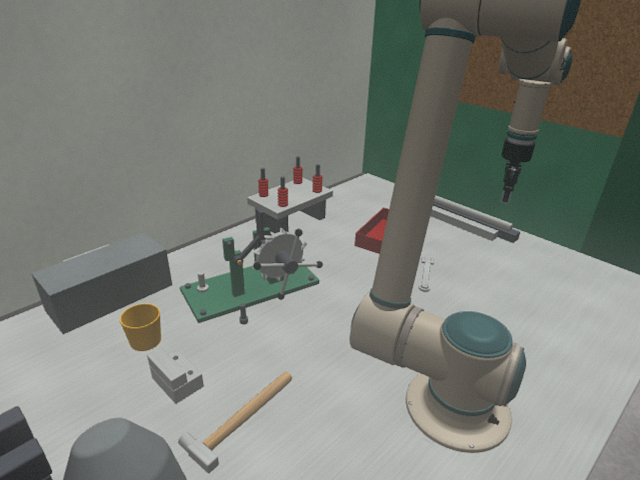

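View pics/top0.png

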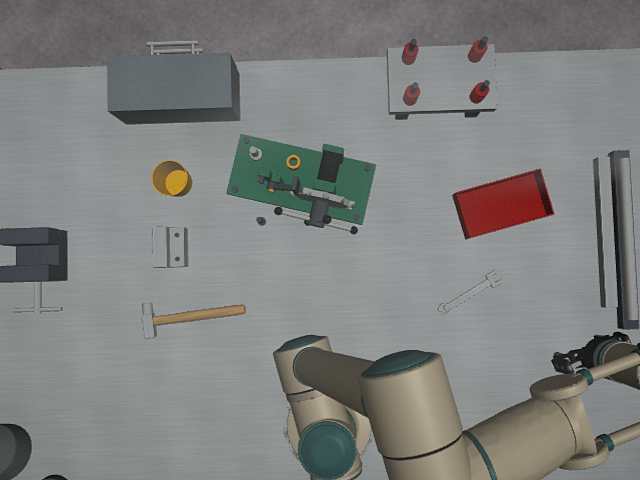

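The overview shows the green unit at about (300,180) in the top view. The arms face the robot and the pawl side points left (+y).

```bash
cat > loc.py <<'E'
from h import *
im=dict(np.load("top0.npz")); P=cloud(im); c=im['color'].astype(int)
g=(c[...,1]>c[...,2]+25)&(c[...,1]>c[...,0]+10)&(abs(P[...,2]-0.015)<0.006)
g[:100]=0;g[260:]=0
pts=P[g]; print(len(pts),pts[:,2].mean())
r=cv2.minAreaRect((pts[:,:2]*1000).astype(np.float32)); print(r, cv2.boxPoints(r))
r0=r
for n in ("side",):
    im=dict(np.load(n+"0.npz"));P=cloud(im);c=im['color'].astype(int)
    g=(c[...,1]>c[...,2]+25)&(c[...,1]>c[...,0]+10)&(abs(P[...,2]-0.015)<0.006)&(P[...,0]<0.8)
    pts=P[g];r=cv2.minAreaRect((pts[:,:2]*1000).astype(np.float32)); print(r,cv2.boxPoints(r),pts[:,2].mean())
E
python3 loc.py; python3 - <<'E'
import cv2
a=cv2.imread('pics/top0.png')[120:250,210:390]; cv2.imwrite('pics/topc.png',cv2.resize(a,None,fx=4,fy=4))
a=cv2.imread('pics/side0.png')[210:340,170:340]; cv2.imwrite('pics/sidec.png',cv2.resize(a,None,fx=4,fy=4))
E
```

```text
5293 0.01615699671265746
((630.9069213867188, 53.6387939453125), (359.6169128417969, 159.56805419921875), 75.28778839111328) [[ 508.07382 -100.01212]
 [ 662.4102  -140.53668]
 [ 753.74     207.2897 ]
 [ 599.4036   247.81427]]
((380.6830139160156, -930.72998046875), (2365.106201171875, 692.8771362304688), 89.02169799804688) [[   14.104322 -2107.1958  ]
 [  706.88043  -2119.026   ]
 [  747.2617     245.73584 ]
 [   54.485596   257.56592 ]] 0.014591489091912371
```

View pics/topc.png

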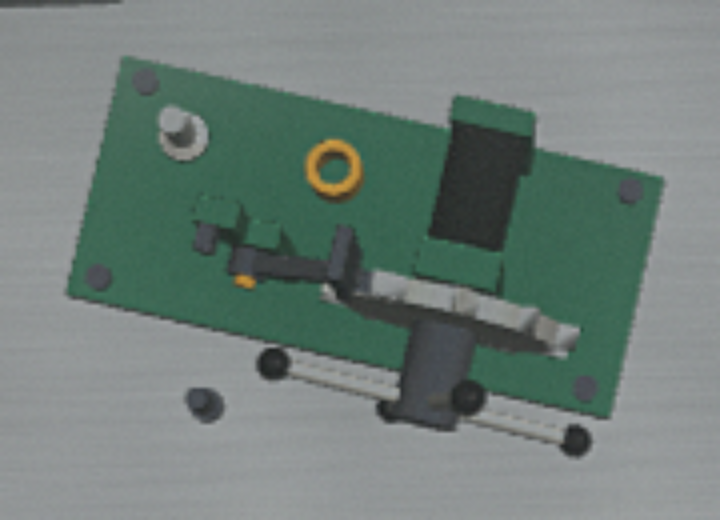

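View pics/sidec.png

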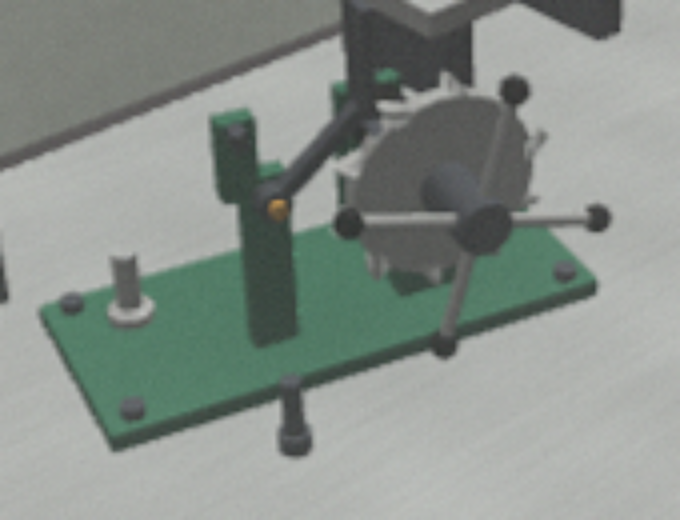

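```bash
cat >> h.py <<'E'
ang=np.radians(-(90-75.288)); O=np.array([.6309,.0536,0])
Ru=np.array([[np.cos(ang),-np.sin(ang),0],[np.sin(ang),np.cos(ang),0],[0,0,1]])
O=O-Ru@[.05,0,0]
def U(p): return Ru@(np.array(p)/1000.)+O        # unit mm -> world m
def toU(P): return (np.atleast_2d(P)-O)@Ru*1000
def pose():
    s=manip.get_state(); return s,np.array(s['position']),rot(s['ee_rot'])
def plan(target,ydir=None):
    """tool shift (cm) & turn (deg) from the current pose; target unit mm, tool down, tool y along +-unit y"""
    s,p,T=pose(); d=T.T@(U(target)-p)*100
    best=None
    for sg in (1,-1):
        y=sg*Ru[:,1]; x=np.array([0,0,-1.]); z=np.cross(x,y); G=np.stack([x,y,z],1)
        rv=R.from_matrix(T.T@G).as_rotvec(degrees=True)
        if best is None or np.linalg.norm(rv)<np.linalg.norm(best): best=rv
    print('TCP unit',toU(p).round(1),'tool axes in unit\n',(Ru.T@T).round(3)); print('shift cm',d.round(2),'turn',best.round(2))
E
python3 - <<'E'
from h import *
print(O)
pts=dict(axle=(0,-70,115),pivot=(0,50,135),tab=(0,-15,250),ball=(-55,-99.4,205.3),c1=(-30,-180,15),c2=(-30,180,15),c3=(130,180,15))
for n in("top","side"):
    im=dict(np.load(n+"0.npz")); a=im['color'].copy()
    for k,v in pts.items():
        q=proj(im,U(v))[0]; print(n,k,q.round(1)); 
    x0,y0=(210,120) if n=="top" else (170,190)
    a=cv2.resize(a[y0:y0+150,x0:x0+180],None,fx=4,fy=4)
    for v in pts.values():
        q=((proj(im,U(v))[0]-[x0,y0])*4+1.5).astype(int); cv2.drawMarker(a,tuple(int(t) for t in q),(0,0,255),0,14,1)
    cv2.imwrite(f"pics/{n}chk.png",a)
plan((0,-60,330))
E
```

```text
[0.58253927 0.06629803 0.        ]
top axle [321.5 198. ]
top pivot [271.7 185.5]
top tab [294.6 183.7]
top ball [327.5 219.4]
top c1 [361.9 224.3]
top c2 [225.6 192.9]
top c3 [240.2 133. ]
side axle [279.5 254.2]
side pivot [237.4 259.5]
side tab [258.7 214.3]
side ball [298.8 231.6]
side c1 [319.2 278.7]
side c2 [196.9 318. ]
side c3 [178.9 285.1]
TCP unit [[-206.4 -675.1  230.6]] tool axes in unit
 [[-0.001  0.806  0.592]
 [ 0.001  0.592 -0.806]
 [-1.     0.    -0.001]]
shift cm [ -9.87  53.05 -37.37] turn [-5.37e+01 -7.00e-02 -5.00e-02]
```

View pics/topchk.png

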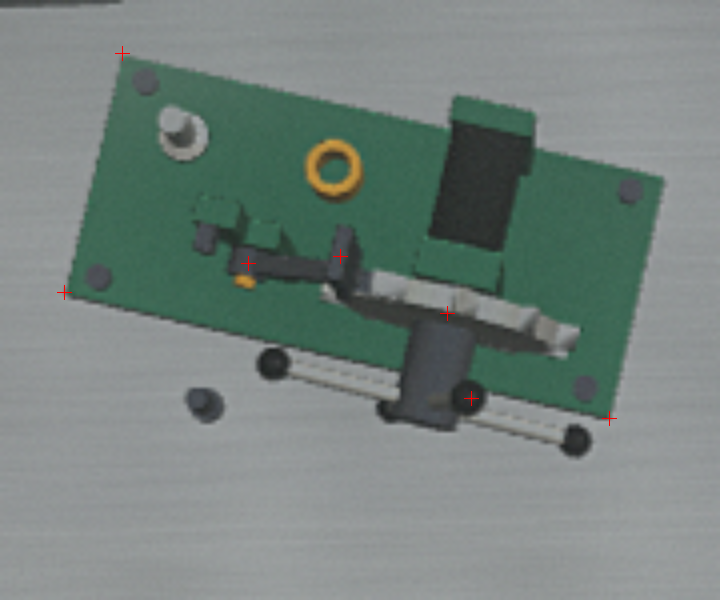

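View pics/sidechk.png

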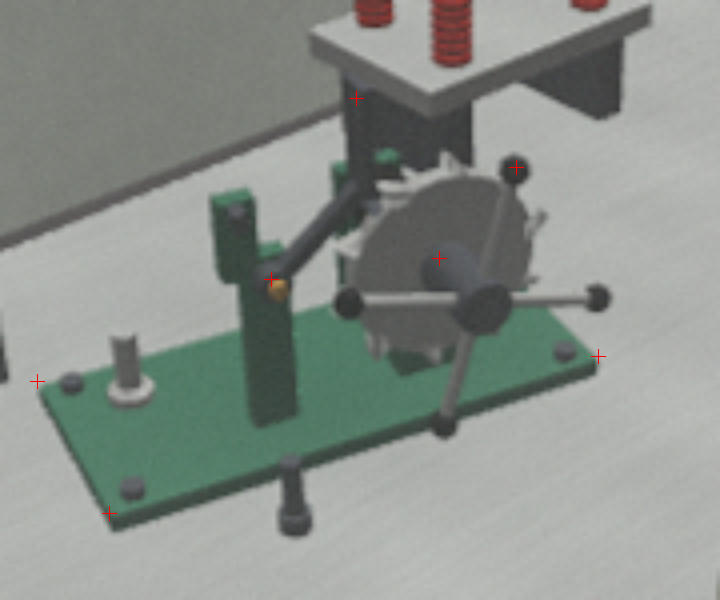

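The calibration markers sit on the features to within about 2 mm. I'll raise the tool, close the fingers and travel to the unit.

```bash
python3 -m crank '[[-6,0,0,0,0,0,0],[-9.9,4,-3,0,0,0,0],[-9.9,9,-6,0,0,0,0],[-9.9,14,-9.5,0,0,0,0],[-9.9,19,-13,0,0,0,0]]' 30; python3 -m crank '[[0,5,-3.5,0,0,0,0],[0,10,-7,0,0,0,0],[0,15,-10.5,0,0,0,0],[0,20,-14,0,0,0,0],[0,25,-17.5,0,0,0,0]]'; python3 -c "
from h import *
plan((0,-60,330));print(manip.get_state()['qpos'])"
```

```text
clock: 0.78
position: [0.3411, -0.3422, 0.3302]
ee_rot: [0.585, 0.398, 0.585, -0.398]
contact_force: [1.4, -0.4, 0.3]
width: 0.0006
clock: 1.4
position: [0.5092, -0.0874, 0.3302]
ee_rot: [0.585, 0.397, 0.585, -0.398]
contact_force: [0.8, 0.1, -0.2]
width: -0.0001
TCP unit [[ -31.9 -167.3  330.2]] tool axes in unit
 [[ 0.     0.806  0.592]
 [-0.     0.592 -0.806]
 [-1.    -0.     0.   ]]
shift cm [ 0.01  8.92 -6.75] turn [-5.369e+01  2.000e-02  2.000e-02]
[-3.04388575e-01  1.45832835e-01  1.43622713e+00 -3.94665626e-04
  1.55933611e+00  8.89519281e-01]
```

```bash
python3 -m crank '[[0,3,-2,-10,0,0,0],[0,5,-3.5,-20,0,0,0],[0,7,-5,-30,0,0,0],[0,8.5,-6.3,-40,0,0,0],[0,8.9,-6.8,-50,0,0,0]]'; python3 -m crank '[[0,0,0,-3.7,0,0,0],[0,0,0,-3.7,0,0,0]]'; python3 - <<'E'
from h import *
plan((0,-45,240));print(manip.get_state()['qpos'])
im=eyes.get_image("wrist");cv2.imwrite("pics/w1.png",im['color'])
im=eyes.get_image("side");cv2.imwrite("pics/s1.png",cv2.resize(im['color'][130:340,150:400],None,fx=3,fy=3)[:600,:800])
E
```

```text
clock: 2.02
position: [0.5666, 0.008, 0.3296]
ee_rot: [0.698, 0.111, 0.699, -0.111]
contact_force: [0.0, 0.2, -0.2]
width: -0.0
clock: 2.28
position: [0.5661, 0.007, 0.3299]
ee_rot: [0.701, 0.091, 0.702, -0.091]
contact_force: [-0.1, -0.7, -0.2]
width: 0.0002
TCP unit [[ -0.9 -61.6 329.9]] tool axes in unit
 [[-0.001  0.     1.   ]
 [-0.     1.    -0.   ]
 [-1.    -0.    -0.001]]
shift cm [8.99 1.66 0.09] turn [-0.03 -0.05  0.01]
[-1.10513350e-01  2.24996001e-01  1.33595947e+00 -1.05795663e-04
  1.58146376e+00  1.46735801e-01]
```

View pics/w1.png

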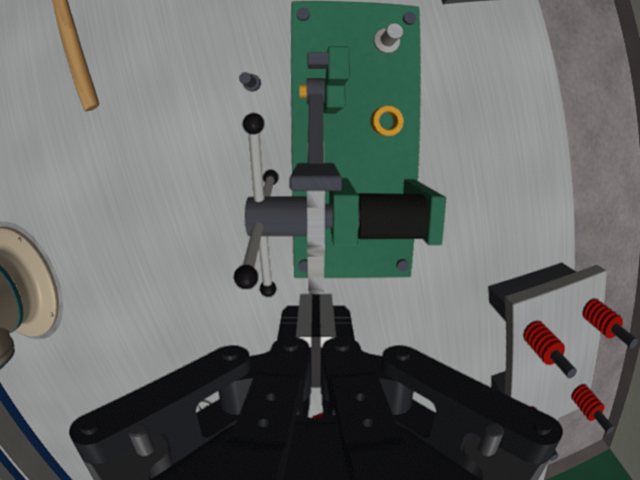

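View pics/s1.png

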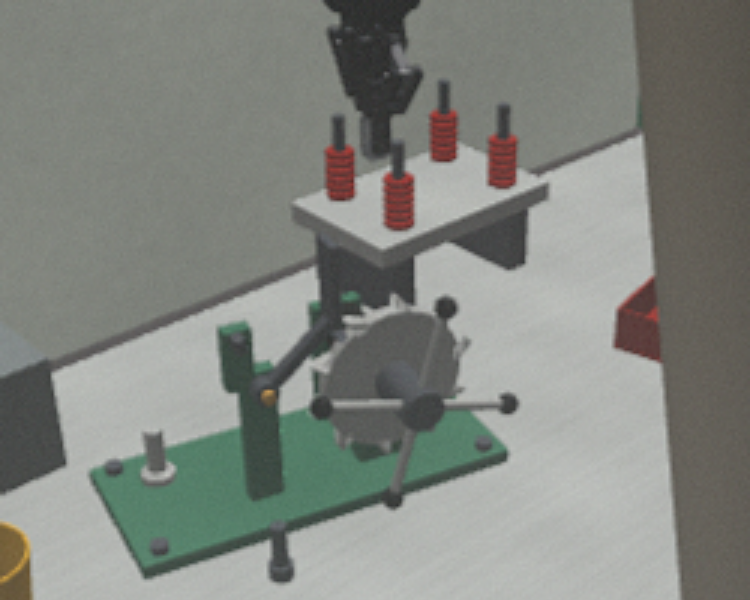

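The tool is above the wheel with its y axis along the unit's +y, and the closed fingers show at about (318,315) in the wrist view. The tab is ahead of them at (315,180). I'll descend and push the tab slowly.

```bash
python3 -m crank '[[4,0,0,0,0,0,0],[7,0.3,0,0,0,0,0],[9,0.6,0,0,0,0,0],[9,1,0,0,0,0,0],[9,1,0,0,0,0,0]]'; python3 -m crank '[[0,0.8,0,0,0,0,0],[0,1.6,0,0,0,0,0],[0,2.4,0,0,0,0,0],[0,3.2,0,0,0,0,0],[0,4,0,0,0,0,0]]';python3 - <<'E'
from h import *
plan((0,55,245))
im=eyes.get_image("side");cv2.imwrite("pics/s2.png",cv2.resize(im['color'][130:340,150:400],None,fx=3,fy=3)[:600,:800])
E
```

```text
clock: 3.0
position: [0.5694, 0.0165, 0.2412]
ee_rot: [0.702, 0.091, 0.701, -0.091]
contact_force: [0.0, 0.4, 0.3]
width: 0.0001
clock: 3.62
position: [0.5791, 0.0555, 0.2406]
ee_rot: [0.701, 0.09, 0.701, -0.091]
contact_force: [-0.3, -2.1, 2.4]
width: -0.0
TCP unit [[ -0.6 -11.3 240.6]] tool axes in unit
 [[ 0.001 -0.     1.   ]
 [-0.     1.     0.   ]
 [-1.    -0.     0.001]]
shift cm [-0.45  6.63  0.06] turn [0.   0.03 0.02]
```

View pics/s2.png

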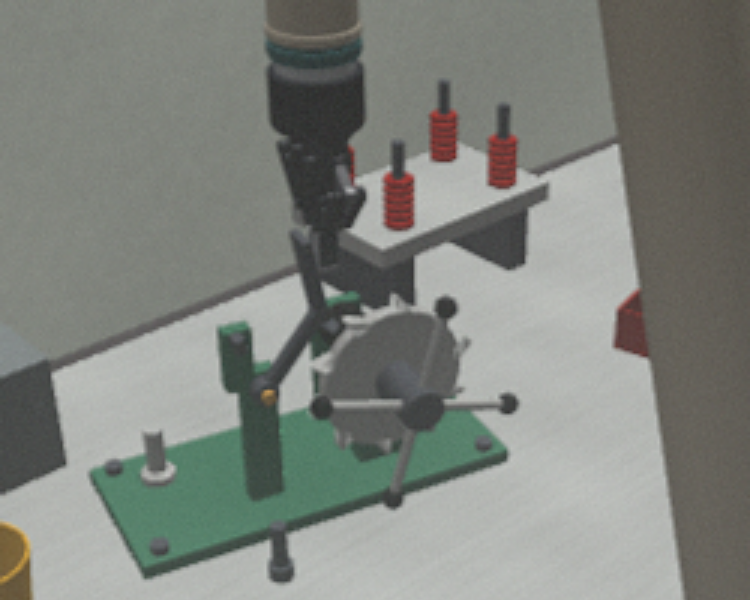

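The tab is leaning and the nose is out of the teeth, with about 3 N of contact force. I'll push it past balance.

```bash
python3 -m crank '[[0,0.8,0,0,0,0,0],[0,1.6,0,0,0,0,0],[0,2.4,0,0,0,0,0],[0,3.2,0,0,0,0,0],[0,4,0,0,0,0,0]]';python3 -m crank '[[0,0.6,0,0,0,0,0],[0,1.2,0,0,0,0,0],[0,1.8,0,0,0,0,0],[0,2.4,0,0,0,0,0],[0,2.7,0,0,0,0,0]]'; python3 -m crank '[[0,0,0,0,0,0,0],[0,0,0,0,0,0,0]]';python3 - <<'E'
from h import *
plan((-55,-140,290))
im=eyes.get_image("side");cv2.imwrite("pics/s3.png",cv2.resize(im['color'][130:340,150:400],None,fx=3,fy=3)[:600,:800])
E
```

```text
clock: 4.3
position: [0.5892, 0.0946, 0.2402]
ee_rot: [0.701, 0.091, 0.701, -0.09]
contact_force: [0.8, 0.3, 1.3]
width: -0.0002
clock: 4.92
position: [0.596, 0.1203, 0.2402]
ee_rot: [0.701, 0.09, 0.701, -0.09]
contact_force: [-0.6, -0.6, 0.7]
width: -0.0002
clock: 5.18
position: [0.5959, 0.1198, 0.2403]
ee_rot: [0.701, 0.09, 0.701, -0.091]
contact_force: [0.7, -0.0, -0.0]
width: 0.0
TCP unit [[ -0.7  55.1 240.3]] tool axes in unit
 [[-0.  0.  1.]
 [-0.  1. -0.]
 [-1. -0. -0.]]
shift cm [ -4.97 -19.51  -5.43] turn [-0.   -0.    0.02]
```

View pics/s3.png

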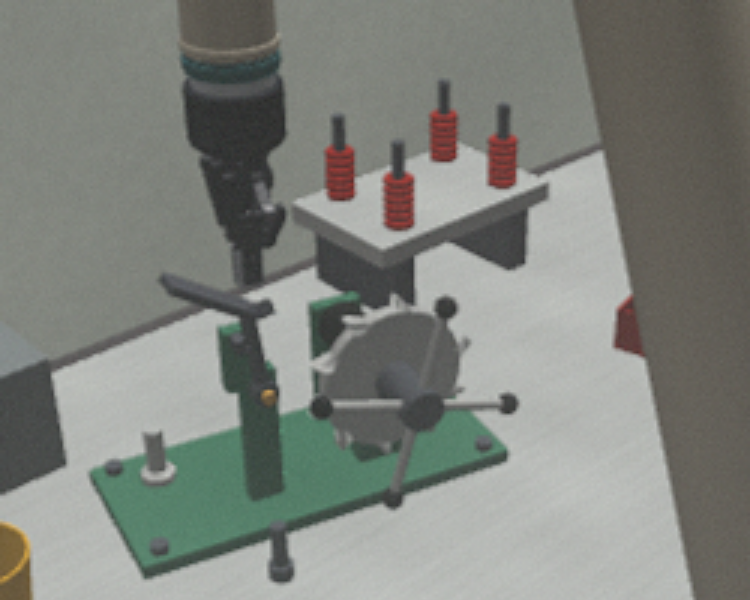

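The pawl rests on its back stop, with the tab lying back at about (215,295) in the crop. I'll retreat and move to the -y side of the uppermost handle ball.

```bash
python3 -m crank '[[-2.5,-4,0,0,0,0,0],[-5,-8,0,0,0,0,0],[-5,-12,-2,0,0,0,0],[-5,-16,-4,0,0,0,0],[-5,-19.2,-5.4,0,0,0,0]]'; python3 -m crank '[[0,0,0,0,0,0,0],[0,0,0,0,0,0,0]]';python3 - <<'E'
from h import *
plan((-55,-137,194))
im=eyes.get_image("top"); P=toU(cloud(im).reshape(-1,3)); c=im['color'].reshape(-1,3).max(1)
m=(c<60)&(abs(P[:,0]+55)<14)&(abs(P[:,1]+99)<18)&(abs(P[:,2]-207)<14)
print(m.sum(),P[m].mean(0),P[m].min(0),P[m].max(0))
im=eyes.get_image("side");cv2.imwrite("pics/s4.png",cv2.resize(im['color'][130:340,150:400],None,fx=3,fy=3)[:600,:800])
E
```

```text
clock: 5.85
position: [0.4936, -0.0534, 0.2906]
ee_rot: [0.701, 0.091, 0.701, -0.091]
contact_force: [-0.3, -0.4, -0.3]
width: -0.0001
clock: 6.1
position: [0.4953, -0.0519, 0.2905]
ee_rot: [0.702, 0.091, 0.701, -0.091]
contact_force: [0.1, 0.1, 0.3]
width: -0.0
TCP unit [[ -54.4 -136.5  290.5]] tool axes in unit
 [[ 0.001  0.     1.   ]
 [ 0.001  1.    -0.   ]
 [-1.     0.001  0.001]]
shift cm [ 9.65 -0.06 -0.07] turn [-0.03  0.05 -0.03]
22 [-58.47851478 -93.99687362 214.87273094] [ -64.68808715 -100.47769996  209.90014066] [-52.01874274 -88.79196767 218.98806395]
```

View pics/s4.png

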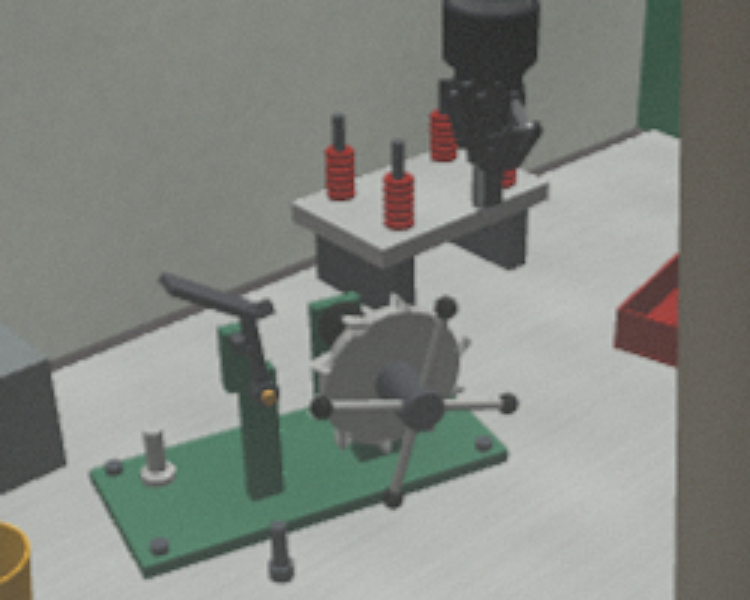

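```bash
python3 -m crank '[[4,0,0,0,0,0,0],[7.5,0,0,0,0,0,0],[9.6,0,0,0,0,0,0],[9.6,0,0,0,0,0,0],[9.6,0.5,0,0,0,0,0]]'; python3 -m crank '[[0,0.8,0,0,0,0,0],[0,1.6,0,0,0,0,0],[0,2.4,0,0,0,0,0],[0,3.2,0,0,0,0,0],[0,4,0,0,0,0,0]]';python3 - <<'E'
from h import *
plan((-55,-64,194))
im=eyes.get_image("side");cv2.imwrite("pics/s5.png",cv2.resize(im['color'][130:340,150:400],None,fx=3,fy=3)[:600,:800])
E
```

```text
clock: 6.82
position: [0.4973, -0.047, 0.1951]
ee_rot: [0.702, 0.09, 0.701, -0.09]
contact_force: [1.2, -0.5, -0.7]
width: 0.0003
clock: 7.45
position: [0.5065, -0.0081, 0.1944]
ee_rot: [0.701, 0.09, 0.701, -0.091]
contact_force: [0.5, -2.2, 1.2]
width: 0.0
TCP unit [[-54.6 -91.3 194.4]] tool axes in unit
 [[ 0.  0.  1.]
 [-0.  1. -0.]
 [-1. -0.  0.]]
shift cm [ 0.04  2.73 -0.04] turn [-0.    0.02  0.01]
```

View pics/s5.png

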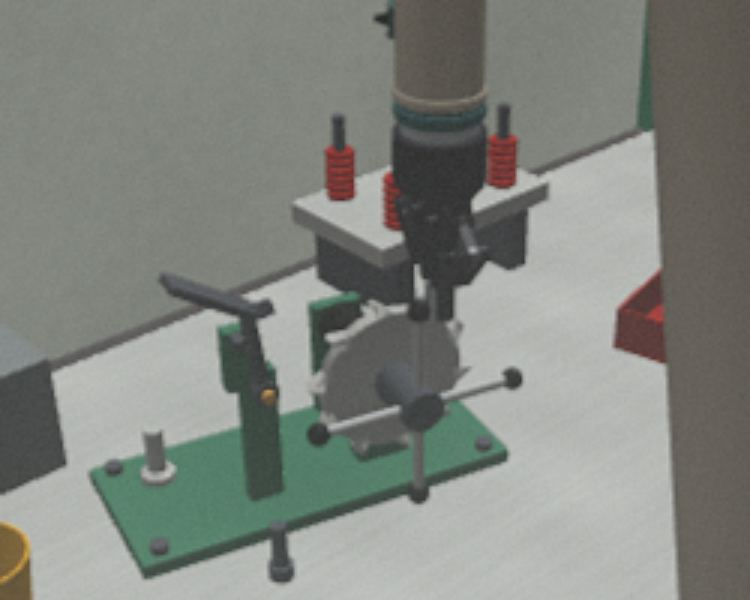

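The arm is now upright, halfway there. I'll push the remaining 2.8 cm gently.

```bash
python3 -m crank '[[0,0.7,0,0,0,0,0],[0,1.4,0,0,0,0,0],[0,2.1,0,0,0,0,0],[0,2.6,0,0,0,0,0],[0,2.8,0,0,0,0,0]]'; python3 -m crank '[[0,0,0,0,0,0,0]]'; cat > ball.py <<'E'
from h import *
def wheel_angle(tag):
    im=eyes.get_image("side"); cv2.imwrite(f"pics/s{tag}.png",cv2.resize(im['color'][130:340,150:400],None,fx=3,fy=3)[:600,:800])
    f=240/np.tan(np.radians(im['vertical_fov'])/2); A=att(im['attitude']); e=np.array(im['eye'])
    dark=(im['color'].max(2)<75).astype(np.uint8)
    # search ball blobs along the known circle of the arm ends: cast dark pixels onto the plane x=-55
    v,u=np.nonzero(dark); d=np.stack([(u-im['cx'])/f,-(v-im['cy'])/f,-np.ones(len(u))],-1)@A.T
    o=toU(e)[0]; du=d@Ru; t=(-55-o[0])/du[:,0]; Q=o+du*t[:,None]
    ry,rz=Q[:,1]+70,Q[:,2]-115; r=np.hypot(ry,rz); m=(r>86)&(r<104)
    th=np.degrees(np.arctan2(ry,rz))%360
    h,_=np.histogram(th[m],bins=72,range=(0,360)); print('hist',[(i*5,n) for i,n in enumerate(h) if n])
    for c in (108,198,288,18):
        dd=(th[m]-c+180)%360-180; s=abs(dd)<16; print(c,s.sum(),(c+dd[s].mean()).round(2) if s.any() else None)
E
python3 -c "
from ball import *
wheel_angle('6'); plan((-55,-64,194))"
```

```text
clock: 8.12
position: [0.5133, 0.0188, 0.1938]
ee_rot: [0.701, 0.09, 0.702, -0.091]
contact_force: [-0.3, -3.1, -1.9]
width: 0.0
clock: 8.25
position: [0.5134, 0.0189, 0.1941]
ee_rot: [0.701, 0.091, 0.701, -0.09]
contact_force: [0.0, -1.7, -1.4]
width: -0.0
hist [(0, np.int64(19)), (5, np.int64(5)), (10, np.int64(10)), (15, np.int64(17)), (20, np.int64(9)), (100, np.int64(6)), (105, np.int64(16)), (110, np.int64(14)), (145, np.int64(2)), (150, np.int64(2)), (155, np.int64(3)), (160, np.int64(2)), (165, np.int64(2)), (170, np.int64(3)), (175, np.int64(4)), (180, np.int64(3)), (185, np.int64(3)), (190, np.int64(8)), (195, np.int64(8)), (200, np.int64(6)), (205, np.int64(1)), (220, np.int64(2)), (275, np.int64(1)), (280, np.int64(13)), (285, np.int64(12)), (290, np.int64(2)), (355, np.int64(12))]
108 36 108.87
198 27 196.11
288 28 285.03
18 54 12.76
TCP unit [[-54.8 -63.4 194.2]] tool axes in unit
 [[-0.     0.     1.   ]
 [ 0.001  1.    -0.   ]
 [-1.     0.001 -0.   ]]
shift cm [ 0.02 -0.06 -0.02] turn [-0.   -0.02 -0.03]
```

View pics/s6.png

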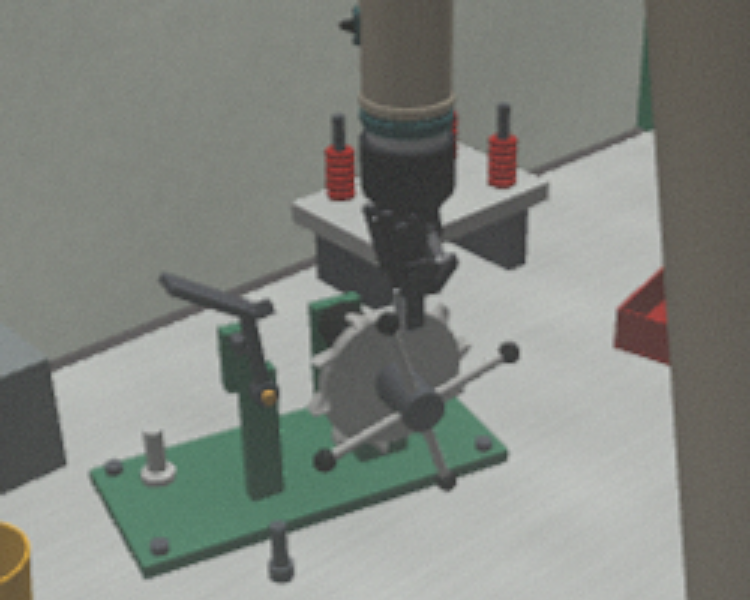

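```bash
python3 - <<'E'
import ball, numpy as np
from h import *
class F: pass
ball.eyes=F(); ball.eyes.get_image=lambda n: dict(np.load("side0.npz"))
src=open('ball.py').read().replace('(108,198,288,18)','(72,162,252,342)').replace("from h import *","").replace("im=eyes.get_image(\"side\")","im=dict(np.load('side0.npz'))")
exec(src); wheel_angle('x')
E
python3 -m crank '[[0,-0.7,0,0,0,0,0],[0,-1.5,0,0,0,0,0],[-3,-3,0,0,0,0,0],[-7,-3,0,0,0,0,0],[-11,-3,0,0,0,0,0]]'; python3 -c "
from ball import *
wheel_angle('7'); plan((0,165,330))
im=eyes.get_image('top');cv2.imwrite('pics/t7.png',cv2.resize(im['color'][120:250,210:390],None,fx=4,fy=4))
"
```

```text
hist [(0, np.int64(1)), (65, np.int64(3)), (70, np.int64(17)), (75, np.int64(16)), (80, np.int64(3)), (145, np.int64(2)), (150, np.int64(4)), (155, np.int64(6)), (160, np.int64(11)), (165, np.int64(11)), (170, np.int64(5)), (175, np.int64(4)), (180, np.int64(2)), (185, np.int64(7)), (190, np.int64(4)), (195, np.int64(6)), (200, np.int64(5)), (205, np.int64(5)), (210, np.int64(1)), (220, np.int64(3)), (245, np.int64(6)), (250, np.int64(11)), (255, np.int64(4)), (335, np.int64(6)), (340, np.int64(15)), (345, np.int64(8))]
72 39 74.74
162 42 163.48
252 21 252.27
342 29 342.74
clock: 8.93
position: [0.5056, -0.0111, 0.3056]
ee_rot: [0.701, 0.091, 0.701, -0.091]
contact_force: [-0.1, -0.5, -0.5]
width: 0.0002
hist [(0, np.int64(1)), (10, np.int64(10)), (15, np.int64(17)), (20, np.int64(10)), (100, np.int64(7)), (105, np.int64(16)), (110, np.int64(14)), (145, np.int64(1)), (150, np.int64(6)), (155, np.int64(3)), (160, np.int64(5)), (165, np.int64(4)), (170, np.int64(4)), (175, np.int64(3)), (180, np.int64(1)), (185, np.int64(3)), (190, np.int64(8)), (195, np.int64(8)), (200, np.int64(6)), (205, np.int64(2)), (220, np.int64(2)), (275, np.int64(1)), (280, np.int64(13)), (285, np.int64(12)), (290, np.int64(2))]
108 37 108.78
198 27 197.05
288 28 285.03
18 38 16.9
TCP unit [[-52.  -94.  311.4]] tool axes in unit
 [[ 0.011  0.001  1.   ]
 [ 0.001  1.    -0.001]
 [-1.     0.001  0.011]]
shift cm [-1.77 25.9   5.2 ] turn [-0.04  0.63 -0.08]
```

View pics/s7.png

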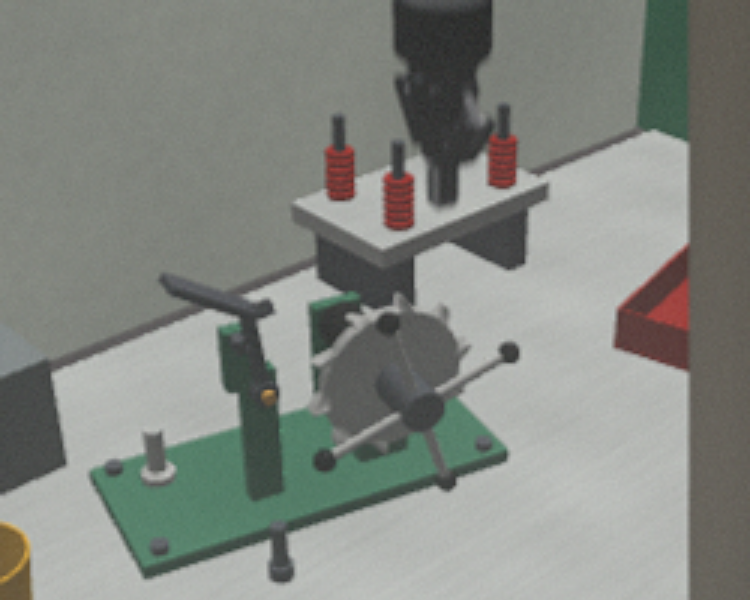

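Measured turn is about 34° of the 36° needed (ball at 16.9°, 108.8°), which is within tolerance. I'll nudge it about 3 mm more to centre it.

```bash
python3 -m crank '[[4,0,0,0,0,0,0],[8,0,0,0,0,0,0],[11,0,0,0,0,0,0],[11.6,0.2,0,0,0,0,0],[11.6,1,0,0,0,0,0]]'; python3 -c "
from h import *
plan((-55,-60,194))"
```

```text
clock: 9.65
position: [0.5086, -0.0009, 0.1885]
ee_rot: [0.701, 0.091, 0.701, -0.091]
contact_force: [0.0, 0.3, 0.1]
width: 0.0
TCP unit [[-54.4 -83.7 188.5]] tool axes in unit
 [[ 0.     0.001  1.   ]
 [ 0.     1.    -0.001]
 [-1.     0.     0.   ]]
shift cm [-0.55  2.37 -0.06] turn [-0.06  0.01 -0.01]
```

```bash
python3 -m crank '[[-0.5,0.8,0,0,0,0,0],[-0.5,1.5,0,0,0,0,0],[-0.5,2.0,0,0,0,0,0],[-0.5,2.4,0,0,0,0,0],[-0.5,2.4,0,0,0,0,0]]'; python3 -m crank '[[0,-0.7,0,0,0,0,0],[0,-1.5,0,0,0,0,0],[-3,-3,0,0,0,0,0],[-7,-3,0,0,0,0,0],[-12,-3,0,0,0,0,0]]';python3 -c "
from ball import *
wheel_angle('8'); plan((0,165,330))
"
```

```text
clock: 10.28
position: [0.5147, 0.0225, 0.1933]
ee_rot: [0.701, 0.09, 0.701, -0.091]
contact_force: [0.0, -1.8, -0.1]
width: -0.0001
clock: 10.9
position: [0.5059, -0.0072, 0.3137]
ee_rot: [0.7, 0.091, 0.702, -0.091]
contact_force: [0.8, -0.0, 0.5]
width: 0.0001
hist [(0, np.int64(1)), (10, np.int64(4)), (15, np.int64(14)), (20, np.int64(16)), (25, np.int64(2)), (65, np.int64(1)), (100, np.int64(1)), (105, np.int64(14)), (110, np.int64(15)), (115, np.int64(6)), (145, np.int64(2)), (150, np.int64(5)), (155, np.int64(4)), (160, np.int64(5)), (165, np.int64(3)), (170, np.int64(2)), (175, np.int64(4)), (180, np.int64(3)), (185, np.int64(4)), (190, np.int64(4)), (195, np.int64(10)), (200, np.int64(6)), (205, np.int64(6)), (220, np.int64(3)), (280, np.int64(6)), (285, np.int64(13)), (290, np.int64(7))]
108 36 111.22
198 32 197.58
288 26 287.62
18 37 19.17
TCP unit [[-51.9 -90.1 321.3]] tool axes in unit
 [[ 0.012  0.001  1.   ]
 [ 0.001  1.    -0.001]
 [-1.     0.001  0.012]]
shift cm [-0.77 25.51  5.18] turn [-0.05  0.67 -0.08]
```

The wheel has now turned about 36° (balls at 19.2°, 111.2°, 287.6°). Next I'll go over the pawl to the far side of the tab.

```bash
python3 -m crank '[[-1,5,1,0,0,0,0],[-1,10,2,0,0,0,0],[-1,15,3,0,0,0,0],[-1,20,4.2,0,0,0,0],[-1,25.5,5.2,0,0,0,0]]'; python3 -m crank '[[3,0,0,0,0,0,0],[6,0,0,0,0,0,0],[9.3,0,0,0,0,0,0],[9.3,0,0,0,0,0,0]]';python3 - <<'E'
from h import *
plan((0,95,236))
im=eyes.get_image("side");cv2.imwrite("pics/s9.png",cv2.resize(im['color'][130:340,100:350],None,fx=3,fy=3)[:600,:800])
E
```

```text
clock: 11.58
position: [0.6227, 0.2274, 0.323]
ee_rot: [0.701, 0.091, 0.701, -0.091]
contact_force: [0.5, -0.5, 0.4]
width: 0.0002
clock: 12.08
position: [0.6201, 0.2259, 0.227]
ee_rot: [0.699, 0.09, 0.704, -0.092]
contact_force: [-0.3, 0.5, 0.9]
width: -0.0001
TCP unit [[ -4.2 163.9 227. ]] tool axes in unit
 [[-0.006  0.     1.   ]
 [-0.003  1.    -0.   ]
 [-1.    -0.003 -0.006]]
shift cm [-0.88 -6.89  0.42] turn [-0.03 -0.36  0.19]
```

View pics/s9.png

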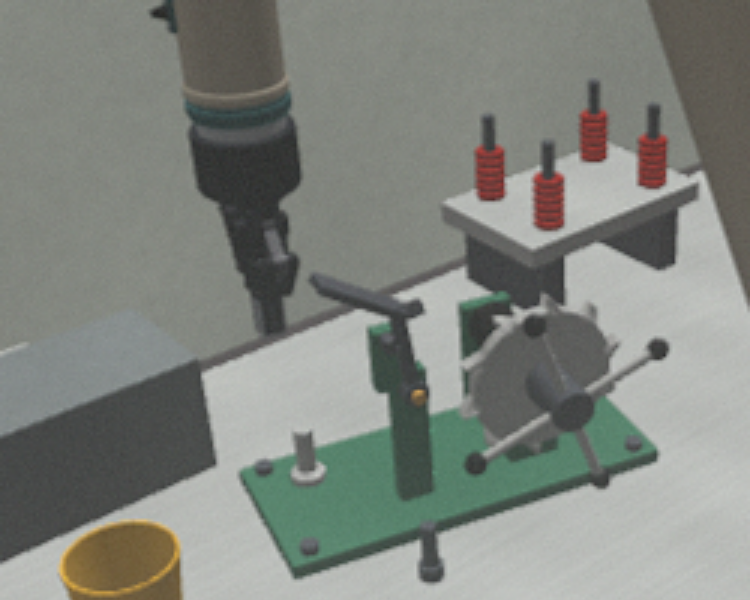

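The finger stands beyond the tab's end, at about (270,320) against the tab end at (315,280). I'll push it back towards the wheel.

```bash
python3 -m crank '[[-0.8,-0.8,0.4,0,0,0,0],[-0.8,-1.6,0.4,0,0,0,0],[-0.8,-2.4,0.4,0,0,0,0],[-0.8,-3.2,0.4,0,0,0,0],[-0.8,-4,0.4,0,0,0,0]]'; python3 -m crank '[[0,-0.7,0,0,0,0,0],[0,-1.4,0,0,0,0,0],[0,-2.1,0,0,0,0,0],[0,-2.8,0,0,0,0,0],[0,-3.2,0,0,0,0,0]]'; python3 - <<'E'
from h import *
plan((0,80,236))
im=eyes.get_image("side");cv2.imwrite("pics/s10.png",cv2.resize(im['color'][130:340,100:350],None,fx=3,fy=3)[:600,:800])
E
```

```text
clock: 12.75
position: [0.6155, 0.1867, 0.2385]
ee_rot: [0.701, 0.091, 0.701, -0.09]
contact_force: [-0.9, 1.4, 0.9]
width: 0.0003
clock: 13.38
position: [0.6074, 0.1556, 0.2382]
ee_rot: [0.701, 0.091, 0.701, -0.091]
contact_force: [0.3, 0.9, 0.0]
width: 0.0002
TCP unit [[  1.3  92.7 238.2]] tool axes in unit
 [[-0.  0.  1.]
 [-0.  1. -0.]
 [-1. -0. -0.]]
shift cm [ 0.22 -1.27 -0.13] turn [-0.01 -0.    0.02]
```

View pics/s10.png

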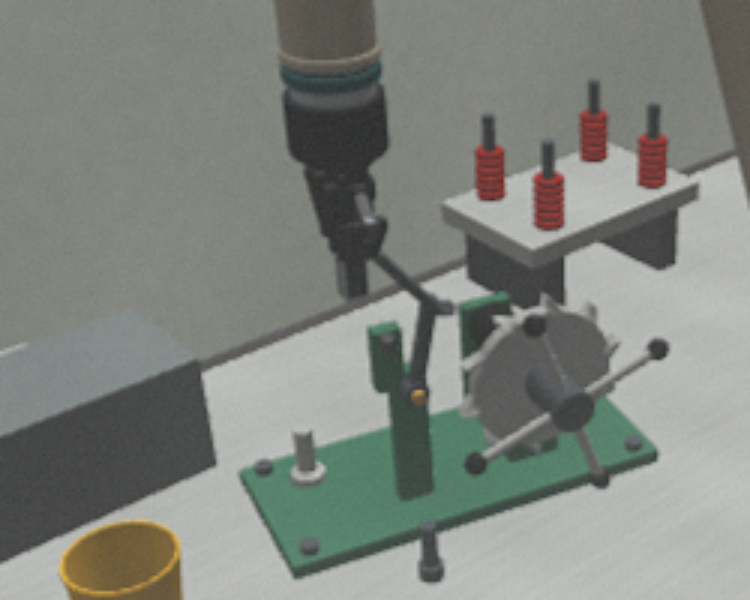

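```bash
python3 -m crank '[[0,-0.5,0,0,0,0,0],[0,-1,0,0,0,0,0],[0,-1.5,0,0,0,0,0],[0,-1.5,0,0,0,0,0],[0,-1.5,0,0,0,0,0]]'; python3 - <<'E'
from h import *
print(toU(manip.get_state()['position']))
im=eyes.get_image("side");cv2.imwrite("pics/s11.png",cv2.resize(im['color'][130:340,100:350],None,fx=3,fy=3)[:600,:800])
E
```

```text
clock: 14.05
position: [0.6037, 0.1417, 0.2383]
ee_rot: [0.701, 0.091, 0.701, -0.091]
contact_force: [0.5, -0.0, 0.1]
width: 0.0001
[[  1.34898433  78.35987364 238.30205948]]
```

View pics/s11.png

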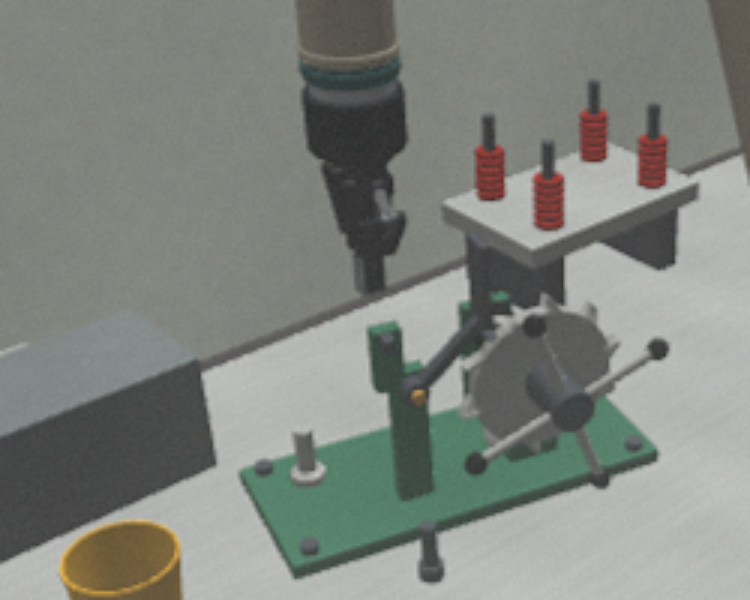

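The pawl has fallen onto the wheel. I'll retreat and compare it with the starting, seated picture.

```bash
python3 -m crank '[[-3,1,0,0,0,0,0],[-7,3,0,0,0,0,0],[-11,6,0,0,0,0,0],[-11,10,0,0,0,0,0],[-11,13,0,0,0,0,0]]';python3 -m crank '[[0,0,0,0,0,0,0],[0,0,0,0,0,0,0]]'; python3 - <<'E'
from h import *
from ball import wheel_angle
wheel_angle('12')
im=eyes.get_image("side"); old=dict(np.load("side0.npz"))
ra=lambda i: cv2.resize(i['color'][200:275,225:325],None,fx=4,fy=4,interpolation=cv2.INTER_CUBIC)
cv2.imwrite("pics/cmp.png",np.hstack([ra(old),ra(im)]))
f=240/np.tan(np.radians(im['vertical_fov'])/2)
for i in (old,im):
    A=att(i['attitude']); m=(i['color'].max(2)<75); m[:, :240]=0;m[:,275:]=0; m[:205]=0;m[262:]=0
    v,u=np.nonzero(m); d=(np.stack([(u-i['cx'])/f,-(v-i['cy'])/f,-np.ones(len(u))],-1)@A.T)@Ru
    o=toU(i['eye'])[0]; Q=o+d*((0-o[0])/d[:,0])[:,None]
    s=(Q[:,2]>215)&(Q[:,2]<262)&(abs(Q[:,1]+15)<25); L=np.polyfit(Q[s,2],Q[s,1],1); print('tab',s.sum(),Q[s].mean(0).round(1),'lean deg',np.degrees(np.arctan(L[0])).round(1))
    s=(Q[:,2]>145)&(Q[:,2]<185)&(Q[:,1]>-5)&(Q[:,1]<45); L=np.polyfit(Q[s,1],Q[s,2],1); print('bar',s.sum(),Q[s].mean(0).round(1),np.degrees(np.arctan(L[0])).round(1))
for n in ("top",):
    a=eyes.get_image(n); cv2.imwrite("pics/tend.png",a['color'])
E
```

```text
clock: 14.72
position: [0.6372, 0.2692, 0.349]
ee_rot: [0.702, 0.091, 0.701, -0.09]
contact_force: [0.8, -0.1, 0.7]
width: -0.0002
clock: 14.98
position: [0.6365, 0.267, 0.348]
ee_rot: [0.701, 0.09, 0.701, -0.091]
contact_force: [-0.6, -0.2, 0.6]
width: -0.0001
hist [(0, np.int64(1)), (10, np.int64(4)), (15, np.int64(14)), (20, np.int64(16)), (25, np.int64(1)), (100, np.int64(1)), (105, np.int64(14)), (110, np.int64(15)), (115, np.int64(6)), (150, np.int64(2)), (155, np.int64(5)), (160, np.int64(3)), (165, np.int64(3)), (170, np.int64(1)), (175, np.int64(2)), (180, np.int64(1)), (185, np.int64(1)), (190, np.int64(4)), (195, np.int64(9)), (200, np.int64(7)), (205, np.int64(3)), (210, np.int64(1)), (220, np.int64(3)), (280, np.int64(6)), (285, np.int64(13)), (290, np.int64(7))]
108 36 111.22
198 25 199.46
288 26 287.62
18 36 19.0
tab 161 [  0.  -22.  234.4] lean deg 13.0
bar 61 [ -0.   10.3 159.9] -32.6
tab 158 [  0.  -22.1 234.3] lean deg 13.0
bar 53 [ -0.   10.3 159.9] -33.1
```

View pics/cmp.png

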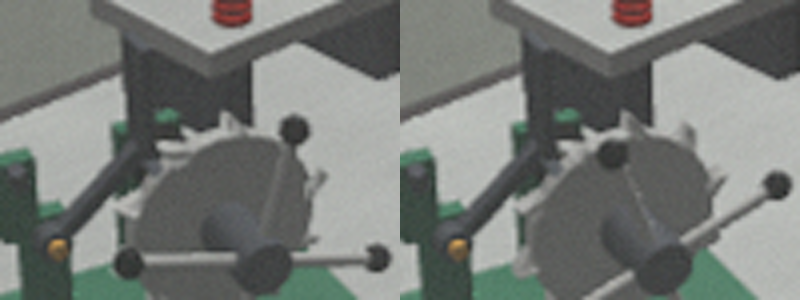

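View pics/tend.png

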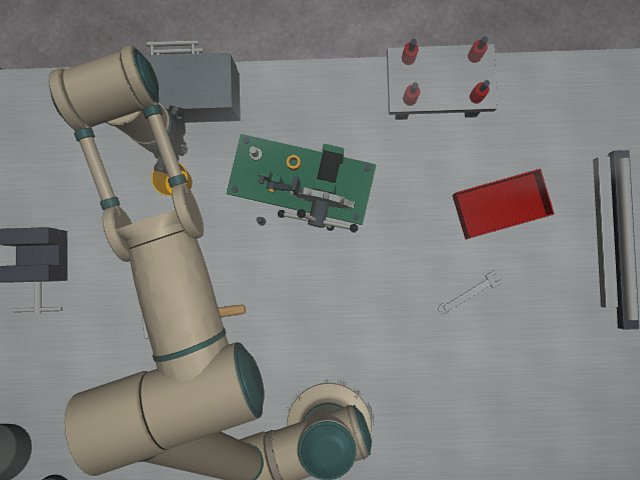

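The comparison shows the pawl in the same place as in the seated starting picture: tab centroid (-22.1, 234.3) against (-22.0, 234.4), and bar centroid identical. The top ball has moved from (295,130) to (613,153, right half of the picture), one notch. The bystanders that are in view have not moved, and the robot is clear of everything, so I'll hand in.

```bash
python3 -c "
from h import *
s=manip.get_state();print(s['clock'],s['contact_force'],toU(s['position']));print(manip.sign_off())"
```

```text
15.125 [0.57967865 0.45206258 0.13420415] [[  1.45068826 207.26732204 348.51337555]]
the job is handed in; nothing more can be done
None
```

The job is done and handed in at 15.1 s, with the strip feed set back one notch and the pawl seated again. With the closed fingertips I tipped the pawl over onto its back stop and pushed the wheel back by its uppermost handle arm. I then tipped the pawl back so that it dropped into the next gap.

**Wheel angle:** the first push came up about 2° short, so I added a small nudge before lowering the pawl. The handle balls then showed a turn of about 36°, the same before and after the pawl dropped. Single-ball readings ranged from about 35.4° to 36.5°, within the ±4.6° allowed.

**Pawl seating:** in the side view the tab and bar centroids matched the seated starting picture to within about 0.1 mm. The bar's fitted slope differed by 0.5°, because few pixels show it.

**Forces and clearance:** readings during contact stayed below about 4 N. The arm ended clear of the unit, touching nothing.

**Not fully checked:** I judged the bystanders by eye only. The punch, bush, cap screw, tray and wrench looked unmoved, but in the last top view the arm hid the die block, part of the hammer and part of the tin. The arm never went near them at bench height.

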